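# Right the leaning honey jar and check the row with the sprung gauge

## Task

A honey jar in the rack has tipped over onto the front fence and blocks the row gauge: stand it upright again in its gap in the row and let go of it. Then pull the gauge's yellow tab along the fence until its white pointer stands over the red clip, without going past the clip, hold it there for two seconds, ease the tab back home against its spring rather than letting it snap, and let go. Leave the other jars and the other things on the counter as they are.

Things in the scene. Friction and masses are not known exactly. Their poses are not given: they have to be found in the camera images.
- rack: fixed wooden jar rack, base board 170 x 560 mm, 8 mm thick; origin at table height under the middle of the jar row. Its y runs along the row, its x points away from the robot. Jars stand on the board (top z = 8 mm) on the line x = 0. A back ledge at x = 62 to 70 mm is 38 mm high. A black spring case, 60 mm high, ends the fence at y = -285 to -245 mm
- fence (a point): middle of the aluminium fence's top, on the robot's side of the row: rack x = -70 mm, z = 55 mm. The fence is 20 mm thick (rack x = -80 to -60 mm) and runs along y from -240 to 260 mm
- shelf (a point): middle of the lower front edge of a wooden shelf over part of the row: the shelf covers rack y = 70 to 270 mm, x = -50 to 60 mm, z = 200 to 215 mm, with small jars on it up to z = 277 mm; end cheek at y = 258 to 270 mm, post at x = 67, y = 80 mm. It hangs close behind the tab's end position: there the tool must lean back towards the robot
- jar: the tipped jar: square amber honey jar 54 x 54 mm, 112 mm tall to the shoulder with a round gold lid 46 mm across and 20 mm high above it (132 mm in all), 0.26 to 0.4 kg; origin at the centre of its underside, z along its height, x and y square to its sides. It leans 35 degrees to the rack's -x, on the fence's top edge
- jar_edge (a point): middle of the tipped jar's lower edge on the fence's side (jar x = -27, y = 0, z = 0 mm). At the start it rests on the board at rack x = -27 mm, so turning the jar upright about this edge puts it on the row line. The jar's sides start square to the rack
- gap (a point): a point on the board's top in the middle of the gap where the tipped jar belongs (rack x = 0, y = -40 mm); its place reaches about 45 mm either way along the row
- jar_a: standing in the row, leave it: square amber honey jar 54 x 54 mm, 112 mm tall to the shoulder with a round gold lid 46 mm across and 20 mm high above it (132 mm in all), 0.26 to 0.4 kg; origin at the centre of its underside, z along its height, x and y square to its sides; at rack y about -155 mm
- jar_b: as jar_a, leave it: the same kind of jar; at rack y about 90 mm
- jar_c: as jar_a, leave it: the same kind of jar; at rack y about 165 mm
- slide (a joint): travel of the gauge's slide along the fence, in m: 0 is home (tab at rack y = -190 mm), growing along the rack's +y, up to 0.32. A spring always draws it home with 3 N at home plus 25 N per m of travel (about 10 N at the clip); oil damping of 20 N per m/s. Let go far out it runs back at over 0.3 m/s
- tab (a point): centre of the slide's yellow upright grip tab, which is 22 mm (rack x) by 12 mm (rack y, the way to pinch it) by 42 mm tall, its top at z = 106 mm over the table; it stands on a black saddle 34 mm long whose top is at z = 64 mm, over the fence's centre line (rack x = -70 mm)
- pointer (a point): centre of the white pointer, 3 mm wide and 18 mm long, sticking out towards the robot from the saddle; rack y is the same as the tab's
- clip: red marker clip on the robot's side of the fence, 10 mm wide along the rack's y, 24 mm proud, 22 to 48 mm above the table; origin at the middle of its width, its axes parallel to the rack's. Where it sits along the fence changes: rack y 45 to 105 mm
- cup: clear cup 72 mm across, 85 mm tall, leave it; origin under its centre
- spoon: wooden spoon lying on the counter, leave it
- tub1: black tub with a pale lid, 84 mm across, 70 mm tall, leave it; origin under its centre
- tub2: amber tub with black lid, 84 mm across, 90 mm tall, leave it; origin under its centre
Mind the look-alikes: they are no part of the job. What is shaped like the jar but green or purple is not meant.

How it is judged:
By the outcome, as a careful person would: the job done as asked, in the order asked, and still so for the second after the job is handed in, with the robot touching nothing.
It also fails if it takes over 64 s, if anything falls off the work surface, if the arm or the gripper's body presses on something with over 40 N, if the wrist force passes 120 N, or if a joint passes its speed limit or range.

## Robot

A 6-joint arm with a two-finger parallel gripper is mounted at the origin on the work surface. World frame = base frame: x ahead of the robot, y to its left, z up, the work surface at z = 0. Lengths are in m, angles in degrees, forces in N, time in s.
With the tool pointing down it reaches from about 0.4 to 0.925 m from the base axis. Payload 3.4 kg.
Tool frame: the origin (TCP) lies midway between the tips of the shut fingers; the grasp point (between the pads) lies 19 mm behind it; z points along the fingers, y is the direction in which the jaws open and shut (so a half turn about z gives the same grasp; the last joint's range is limited). The gripper opens to 85 mm and grips with 20 to 120 N. Pads are 22 mm wide; open, the fingers measure 114 mm over their backs; the gripper's body (76 mm by 85 mm) begins 54 mm behind the grasp point. The pads swing forward as they close: fully open they stand 13 mm farther back than shut.
Start: joints at [-78.008, 17.578, 86.31, -0, 76.112, -4.211], TCP at [0.16, -0.552, 0.231] pointing down, gripper open.
Joint ranges: [-179.03, 179.03], [-60, 130.46], [8.19, 133.38], [-81.62, 261.62], [5.75, 156.47], [-153.77, 153.77]. Speed limits (degrees/s): [147.25, 147.25, 180, 180, 180, 180].

## Interface

Orientations are given as [roll, pitch, yaw] about the fixed x, y, z axes, in that order (R = Rz(yaw) Ry(pitch) Rx(roll)).
In Python, from bench import read_state, vision, sign_off gives the robot as it stands. The module is installed in compiled form; this text tells all that it offers.
- The arm moves only by the tool drive_tool, never from a script. Its argument "plan" is text: rows parted by semicolons, each of 7 numbers parted by spaces: the shift along the tool's x, y, z in mm, then the turn, a rotation vector about the tool's x, y, z in degrees, then the finger opening in mm, from 0 to 85.4. In form: x y z rx ry rz hand; .... A call has 1 to 8 rows; each row is the pose to reach, as a shift and turn from the pose measured when the call began, along the tool's axes at that moment; what a row does not reach only later rows make up. A row lasts 1/10 s, in which the tool goes at most 50 mm and 8.59 degrees, less where a joint would pass 70% of its speed; a pose out of reach is approached as far as the arm can. A call with a gripper value outside its range is refused whole. The fingers move at their own pace and stop on an object; "force" is the grip in N (left out, the last holds). Time passes only in rows, so rows that repeat a pose let the fingers close. It gives the time, the measured TCP pose, the force and the opening at its end, in the units of the state.
- read_state(): the state, without advancing time (a new reading comes with each control period).
- vision.snapshot(name): name is "scene" or "top" or "wrist"; returns a dict with "pixels" (420x560x3 uint8, red, green, blue), "range_z" (420x560 float32, m along the optical axis (not along the pixel's ray), 0 where there is no reading), "fx", "fy", "cx", "cy" (pixels), "R" (3x3) and "t" (3): a world point X has camera coordinates R X + t. Camera axes: x right, y down, z forward; pixel columns grow to the right and rows downward; lengths in m; the calibration is good to about 2 mm. The wrist camera is an equidistant fisheye: a pixel r from the principal point sees the ray r / f radians off the axis. A picture is of the moment at which its call begins.
- sign_off(): hands the job in, once; it reports no verdict.
The state is a dict: "clock": time; "qpos": joint angles; "qd": joint speeds; "joint_torque": joint torques, N m; "tcp_pos": TCP position; "tcp_rot": TCP orientation; "contact_force": force on the tool from outside, world axes, zero at the start; "moment": the same for the moment, N m; "finger_gap": finger opening in m.
Only numpy, scipy, OpenCV 4.12 (cv2) and the standard library are available. Lean on these libraries where they do the work, as an engineer would, in place of code of your own. Each camera call takes 0.05 s, during which the arm holds its last target.

## Working session

There is one attempt and no reset: what is moved stays moved. The work goes in short steps, Python scripts to look and compute and a tool call to move; the robot and the scene stay as the last step left them, time stands still between calls to the robot, and variables do not carry over. Pictures are saved under pics/ and viewed, and the job is handed in when it is done.

Besides the shell and the picture viewer there is one more tool, called after ">>>" as name(argument=value, ...) on one line, values as JSON. drive_tool: Moves the arm, as the interface text tells. Its arguments: {"type":"object","properties":{"plan":{"type":"string"},"force":{"type":"number"}},"required":["plan"]}

```bash
mkdir -p pics; ls
python3 - <<'E'
from bench import read_state, vision
import cv2, numpy as np
print(read_state())
for n in ("scene","top","wrist"):
    s=vision.snapshot(n)
    cv2.imwrite(f"pics/{n}0.png",s["pixels"][:,:,::-1])
    np.savez(f"pics/{n}0.npz",**s)
    print(n,s["fx"],s["fy"],s["cx"],s["cy"],s["R"],s["t"])
E
```

```text
pics
{'clock': 0.0, 'qpos': array([-7.80082638e+01,  1.76220577e+01,  8.63855168e+01,  3.31311930e-05,
        7.61115663e+01, -4.21196396e+00]), 'qd': array([-0.02102642, -0.02829476, -0.01404556,  0.0487144 ,  0.02115851,
       -0.00023225]), 'joint_torque': array([ 2.92428913e-04, -4.57553673e+01, -2.51917112e+01, -2.37338882e-04,
        1.33299379e-02, -2.46038769e-05]), 'tcp_pos': array([ 0.16027524, -0.55146122,  0.23037237]), 'tcp_rot': array([-1.79881183e+02, -8.78251746e-03,  1.62036831e+01]), 'contact_force': array([-0.29180695, -0.4996544 ,  0.47990956]), 'moment': array([0.00367258, 0.02274941, 0.02366432]), 'finger_gap': 0.08526308733566035}
scene 441.8552871708251 441.8552871708251 271.61836437415127 210.4478618162948 [[-0.84254625 -0.53850314  0.01140941]
 [-0.37511327  0.5714407  -0.72989421]
 [ 0.38653052 -0.61924945 -0.6834649 ]] [0.43470015 0.31235102 1.01170527]
top 499.0529352727376 499.0529352727376 281.18127272554005 213.74768531958867 [[-2.42518080e-02 -9.99705733e-01  5.44401268e-04]
 [-9.97681041e-01  2.41680421e-02 -6.36274036e-02]
 [ 6.35955231e-02 -2.08621840e-03 -9.97973575e-01]] [-0.00426575  0.55298151  1.39384061]
wrist 325.19226210127806 325.19226210127806 279.05722964308995 202.60953118700155 [[ 0.27905647 -0.96027334 -0.00161416]
 [-0.90837598 -0.26451942  0.32385576]
 [-0.31141702 -0.08890778 -0.94610509]] [-0.57336699 -0.04126227  0.38063682]
```

View pics/scene0.png

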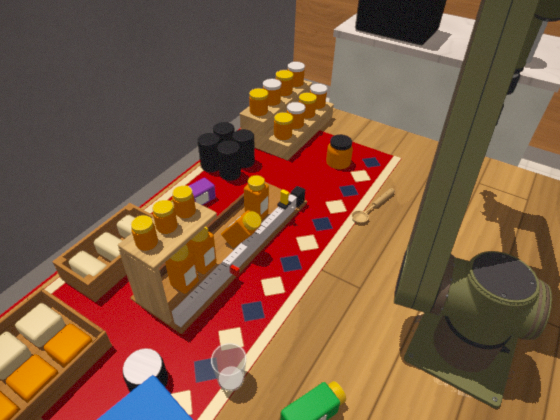

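View pics/top0.png

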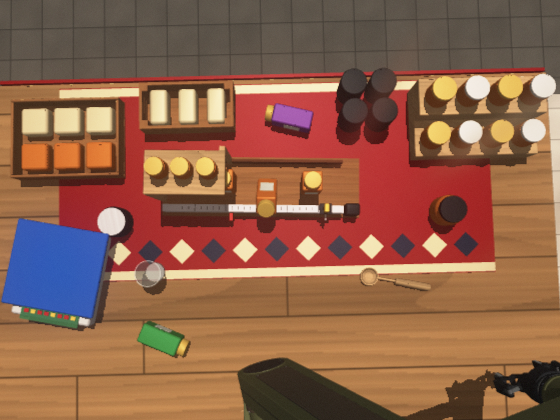

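View pics/wrist0.png

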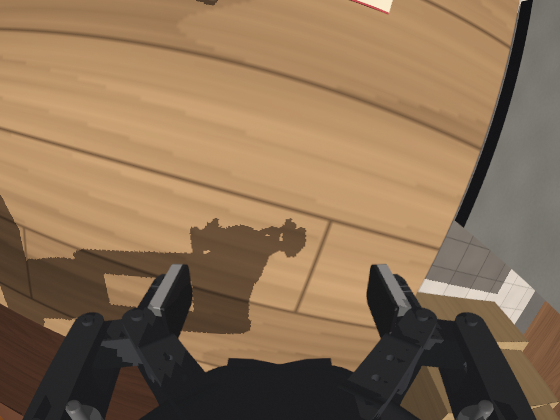

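The top view shows the tab at about (326,210), the spring case at (352,210), the clip at (231,216), the tipped jar at (266,190) with its lid at (266,208), jar_a at (312,181), and the shelf at (185,170). Next I'll measure them.

```bash
cat > h.py <<'E'
import numpy as np, cv2
def load(n): 
    return dict(np.load(n))
def pts(s):
    h,w=s["range_z"].shape
    u,v=np.meshgrid(np.arange(w),np.arange(h))
    z=s["range_z"]
    P=np.stack([(u-s["cx"])/s["fx"]*z,(v-s["cy"])/s["fy"]*z,z],-1)
    return (P-s["t"])@s["R"]
def ray(s,u,v,zp):
    d=np.array([(u-s["cx"])/s["fx"],(v-s["cy"])/s["fy"],1.])@s["R"]
    c=-s["R"].T@s["t"]
    return c+d*(zp-c[2])/d[2]
E
python3 - <<'E'
from h import *
s=load("pics/top0.npz");P=pts(s);im=s["pixels"]
cv2.imwrite("pics/topz.png",cv2.resize(im[130:250,120:380,::-1],None,fx=3,fy=3,interpolation=cv2.INTER_CUBIC))
s2=load("pics/scene0.npz")
cv2.imwrite("pics/scz.png",cv2.resize(s2["pixels"][160:330,110:320,::-1],None,fx=3.4,fy=3.4,interpolation=cv2.INTER_CUBIC))
for (u,v) in [(266,208),(266,190),(266,184),(312,181),(326,208),(352,210),(231,216),(200,209),(290,209),(300,165),(345,180),(300,190),(240,210),(180,170)]:
    print((u,v),P[v,u].round(4),im[v,u])
E
```

```text
(266, 208) [0.5613 0.0217 0.1327] [186 140  66]
(266, 190) [0.6116 0.0214 0.1033] [206 166 128]
(266, 184) [0.6314 0.0219 0.0732] [221 209 188]
(312, 181) [ 0.628  -0.0993  0.1407] [245 216 118]
(326, 208) [ 0.5592 -0.1364  0.1094] [247 226  99]
(352, 210) [ 0.5558 -0.2125  0.0576] [73 53 50]
(231, 216) [0.5478 0.1212 0.0494] [226  74  64]
(200, 209) [0.5691 0.2062 0.0518] [112  97  91]
(290, 209) [ 0.563  -0.0422  0.0528] [242 234 229]
(300, 165) [ 0.6921 -0.075   0.0071] [86 50 34]
(345, 180) [ 0.6455 -0.2024  0.0086] [168 103  61]
(300, 190) [ 0.6202 -0.0731  0.0064] [88 51 34]
(240, 210) [0.5634 0.0955 0.0558] [241 233 227]
(180, 170) [0.6432 0.2147 0.279 ] [241 207 109]
```

Run:
```python
from h import *
for n in ("top","scene"):
    s=load(f"pics/{n}0.npz");P=pts(s);im=s["pixels"]
    hsv=cv2.cvtColor(im,cv2.COLOR_RGB2HSV)
    # fence: grey-ish pixels at z ~.055
    m=(abs(P[...,2]-.055)<.006)&(hsv[...,1]<60)&(P[...,0]>.3)&(P[...,0]<.7)&(abs(P[...,1])<.4)&(s["range_z"]>0)
    Q=P[m];print(n,"fence",m.sum(),Q.min(0),Q.max(0),Q.mean(0))
    a=np.polyfit(Q[:,1],Q[:,0],1);print(" x=a*y+b",a)
    m=(hsv[...,0]>20)&(hsv[...,0]<35)&(hsv[...,1]>150)&(hsv[...,2]>90)&(P[...,2]>.05)&(P[...,2]<.16)&(P[...,1]>-.35)&(P[...,1]<.3)&(P[...,0]<.7)
    k,l,st,c=cv2.connectedComponentsWithStats(m.astype(np.uint8))
    for i in range(1,k):
        if st[i,4]>8: print(" yellow",st[i],c[i].round(1),np.median(P[l==i],0).round(4),P[l==i].max(0).round(4),P[l==i].min(0).round(4))
```

```text
top fence 986 [ 0.38000229 -0.18892547  0.04901964] [0.58446756 0.35142389 0.06097866] [0.5664721  0.07726451 0.05495609]
 x=a*y+b [0.004425   0.56613021]
 yellow [325 204   4   8  30] [326.5 207.3] [ 0.562  -0.1379  0.1052] [ 0.5702 -0.1338  0.1108] [ 0.5516 -0.1424  0.0988]
scene fence 1431 [ 0.36572588 -0.22703827  0.04900774] [0.62005722 0.3807711  0.06097569] [0.56162486 0.10546096 0.05436416]
 x=a*y+b [-0.06268559  0.56823574]
 yellow [248 176  16  15 187] [255.8 182.6] [ 0.6292 -0.0918  0.1387] [ 0.6545 -0.0743  0.1431] [ 0.6095 -0.1201  0.119 ]
 yellow [280 190   9  15 100] [284.  196.9] [ 0.5597 -0.1319  0.0891] [ 0.5751 -0.1261  0.1087] [ 0.5506 -0.1462  0.0647]
 yellow [243 211  18  19 258] [251.4 220.2] [0.5595 0.0305 0.1297] [0.5863 0.0494 0.1443] [ 0.5407 -0.0025  0.1094]
 yellow [192 227  16  15 126] [201.  235.2] [0.6288 0.1443 0.1363] [0.6443 0.1611 0.1427] [0.6205 0.1191 0.1201]
 yellow [171 245  17  16 150] [180.4 254. ] [0.6303 0.2184 0.1372] [0.6466 0.2345 0.1425] [0.6212 0.1922 0.1213]
```

View pics/topz.png

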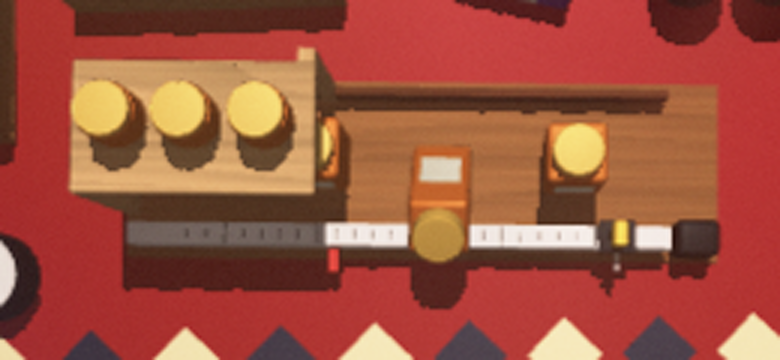

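View pics/scz.png

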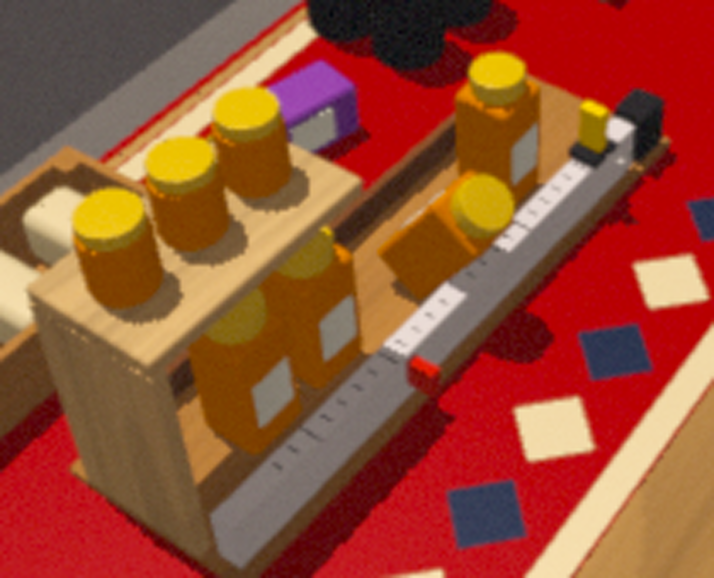

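Run:
```python
from h import *
s=load("pics/top0.npz");P=pts(s);im=s["pixels"].astype(int)
print("fence ends",ray(s,161.7,208,.055),ray(s,343,209.3,.055))
hsv=cv2.cvtColor(s["pixels"],cv2.COLOR_RGB2HSV)
# per-column fence centre by saturation
res=[]
for u in list(range(165,228,3))+list(range(235,254,3))+list(range(278,318,3)):
    col=hsv[200:222,u,1].astype(int); v=200+np.where(col<75)[0]
    if len(v)>3: res.append((ray(s,u,v.mean(),.055)[:2],len(v)))
R=np.array([r[0] for r in res]);print([r[1] for r in res])
print(np.polyfit(R[:,1],R[:,0],1))
R2=R
# red clip
for n in("top","scene"):
    s=load(f"pics/{n}0.npz");P=pts(s)
    hsv=cv2.cvtColor(s["pixels"],cv2.COLOR_RGB2HSV)
    m=((hsv[...,0]<8)|(hsv[...,0]>172))&(hsv[...,1]>150)&(P[...,2]>.028)&(P[...,2]<.06)&(P[...,0]<.6)&(P[...,0]>.5)&(P[...,1]>0)&(P[...,1]<.2)
    k,l,st,c=cv2.connectedComponentsWithStats(m.astype(np.uint8))
    for i in range(1,k):
        if st[i,4]>8:
            print(n,"red",st[i],c[i].round(2),np.median(P[l==i],0).round(4),P[l==i].min(0).round(4),P[l==i].max(0).round(4),"ray@.048",ray(s,*c[i],.048).round(4))
s=load("pics/top0.npz");P=pts(s)
# lids, jar_a
hsv=cv2.cvtColor(s["pixels"],cv2.COLOR_RGB2HSV)
for nm,(u0,u1,v0,v1) in dict(jar=(250,282,172,222),ja=(298,326,168,196),case=(340,362,198,220),tab=(318,336,198,225),shelf=(140,236,140,196)).items():
    Q=P[v0:v1,u0:u1].reshape(-1,3)
    for lo,hi in ((.03,.3),):
        q=Q[(Q[:,2]>lo)&(Q[:,2]<hi)]
        print(nm,len(q),q.min(0).round(4),q.max(0).round(4),np.median(q,0).round(4))
Q=P[172:215,262:270].reshape(-1,3)
q=P[175:206,266];print(q.round(3)[:,[0,2]].tolist())
q=P[206:216,266];print(q.round(3)[:,[0,2]].tolist())
for v in (186,192,212): print(v,[ (u,P[v,u].round(3).tolist()) for u in range(252,282)if P[v,u,2]>.06][::19])
```

```text
fence ends [0.57416581 0.31108451 0.055     ] [ 0.55848319 -0.18814237  0.055     ]
[8, 8, 8, 8, 8, 8, 8, 8, 8, 8, 7, 8, 8, 8, 8, 8, 8, 8, 7, 7, 7, 9, 9, 9, 8, 8, 8, 8, 8, 8, 8, 8, 8, 8, 8, 8, 8, 8, 8, 8, 8, 8]
[0.03287166 0.56570952]
top red [229 213   5   8  39] [231.05 216.41] [0.5478 0.1215 0.046 ] [0.537  0.1163 0.0324] [0.5567 0.1272 0.0561] ray@.048 [0.5468 0.1212 0.048 ]
scene red [230 265  10  11  73] [234.16 269.67] [0.5468 0.1288 0.0435] [0.5366 0.1188 0.028 ] [0.5598 0.1315 0.0503] ray@.048 [0.5439 0.1316 0.048 ]
jar 832 [ 0.5409 -0.0177  0.0312] [0.653  0.0681 0.145 ] [0.5853 0.0213 0.1131]
ja 486 [ 0.6052 -0.128   0.0344] [ 0.6583 -0.0744  0.149 ] [ 0.6268 -0.099   0.1324]
case 221 [ 0.5424 -0.2327  0.0329] [ 0.5759 -0.1794  0.0664] [ 0.5587 -0.2091  0.0583]
tab 188 [ 0.5324 -0.1664  0.0483] [ 0.577  -0.1188  0.1108] [ 0.5603 -0.1379  0.064 ]
shelf 4024 [0.5916 0.106  0.0308] [0.7149 0.3199 0.2832] [0.6424 0.204  0.2158]
[[0.665, 0.008], [0.663, 0.005], [0.66, 0.007], [0.651, 0.049], [0.648, 0.05], [0.645, 0.053], [0.642, 0.054], [0.638, 0.062], [0.635, 0.067], [0.631, 0.073], [0.627, 0.084], [0.625, 0.083], [0.622, 0.087], [0.618, 0.095], [0.615, 0.096], [0.612, 0.103], [0.609, 0.105], [0.606, 0.104], [0.602, 0.117], [0.599, 0.118], [0.596, 0.121], [0.594, 0.12], [0.591, 0.124], [0.588, 0.128], [0.585, 0.134], [0.582, 0.136], [0.579, 0.142], [0.576, 0.141], [0.573, 0.144], [0.571, 0.145], [0.568, 0.141]]
[[0.566, 0.139], [0.564, 0.134], [0.561, 0.133], [0.559, 0.129], [0.556, 0.132], [0.554, 0.126], [0.551, 0.129], [0.549, 0.128], [0.547, 0.115], [0.544, 0.117]]
186 [(257, [0.627, 0.047, 0.072]), (276, [0.625, -0.005, 0.078])]
192 [(257, [0.607, 0.045, 0.105]), (276, [0.606, -0.005, 0.096])]
212 [(257, [0.554, 0.047, 0.102]), (276, [0.552, -0.004, 0.1])]
```

The rack fits well. The fence line gives a yaw of about -1.9° and an origin near (0.636, 0.049), which agrees with the tab, case, jar_a and lid to within a few mm. The tipped jar sits at rack y ≈ -29 mm and the clip at about +70 mm. Next is the move planner helper.

```bash
cat >> h.py <<'E'
from scipy.spatial.transform import Rotation as Ro
O=np.array([.636,.0492,0]);YAW=-1.88
RR=Ro.from_euler('z',YAW,degrees=True)
def target(rx,ry,rz,tilt):
    """rack mm for TCP, tilt deg (lean back to robot)"""
    p=O+RR.apply(np.array([rx,ry,rz])/1000)
    t=np.radians(tilt)
    M=np.array([[np.cos(t),0,np.sin(t)],[0,-1,0],[np.sin(t),0,-np.cos(t)]]).T
    return p,RR*Ro.from_matrix(M)
def cur():
    from bench import read_state
    s=read_state();return s["tcp_pos"],Ro.from_euler('xyz',s["tcp_rot"],degrees=True),s
def rel(tg):
    p,R,_=cur();q,S=tg
    return np.r_[R.inv().apply(q-p)*1000,(R.inv()*S).as_rotvec(degrees=True)]
def show(*tgs):
    for t in tgs: print(" ".join(f"{v:.1f}" for v in rel(t)))
def rack(p): return RR.inv().apply(np.asarray(p)-O)*1000
def where():
    p,R,s=cur();z=RR.inv().apply(R.apply([0,0,1]));y=RR.inv().apply(R.apply([0,1,0]))
    print("t",round(s["clock"],2),"rackTCP",rack(p).round(1),"tilt",np.degrees(np.arctan2(z[0],-z[2])).round(2),"z",z.round(3),"y",y.round(3),"F",RR.inv().apply(s["contact_force"]).round(1),"gap",round(s["finger_gap"]*1000,1),"q",s["qpos"].round(0))
E
python3 - <<'E'
from h import *
where()
s=load("pics/wrist0.npz");c=-s["R"].T@s["t"]
p,R,_=cur();print("cam in tool",R.inv().apply(c-p)*1000)
show(target(-107,-29,190,35))
E
```

```text
t 0.15 rackTCP [-455.7 -616.1  230.6] tilt -0.02 z [-0.     0.002 -1.   ] y [ 0.31  -0.951 -0.002] F [-0.1  0.6 -0.7] gap 85.6 q [-78.  18.  86.   0.  76.  -4.]
cam in tool [  84.24713417   -0.73515916 -141.97192315]
513.7 -449.8 41.4 -5.6 34.7 17.5
```

>>> drive_tool(plan="34 -30 0 -0.4 2.3 1.2 85; 68 -60 0 -0.8 4.6 2.4 85; 103 -90 0 -1.2 6.9 3.5 85; 137 -120 0 -1.6 9.2 4.7 85; 171 -150 0 -1.9 11.5 5.8 85; 205 -180 0 -2.3 13.8 7 85; 240 -210 0 -2.6 16.2 8.2 85; 274 -240 0 -3 18.5 9.3 85")

```text
clock: 0.95
tcp_pos: [0.357, -0.2431, 0.231]
tcp_rot: [178.6, -18.8, 6.9]
contact_force: [0.8, 0.0, 0.6]
finger_gap: 0.0854
```

```bash
python3 -c "
from h import *
where();show(target(-107,-29,190,35))"
```

```text
t 0.95 rackTCP [-269.3 -301.3  231. ] tilt 18.75 z [ 0.321  0.025 -0.947] y [ 0.145 -0.989  0.023] F [0.8 0.1 0.6] gap 85.4 q [-53.  -0. 112.  18.  59.  22.]
178.2 -246.7 97.8 -2.6 16.1 8.1
```

>>> drive_tool(plan="25 -35 14 -0.4 2.3 1.2 85; 51 -70 28 -0.8 4.6 2.3 85; 76 -106 42 -1.1 6.9 3.5 85; 102 -141 56 -1.5 9.2 4.6 85; 127 -176 70 -1.9 11.5 5.8 85; 153 -211 84 -2.2 13.8 7 85; 178 -247 98 -2.6 16.1 8.1 85; 178 -247 98 -2.6 16.1 8.1 85")

```text
clock: 1.75
tcp_pos: [0.5283, 0.0267, 0.189]
tcp_rot: [-180.0, -35.0, -1.7]
contact_force: [0.5, 0.1, -0.5]
finger_gap: 0.0848
```

Run:
```python
from h import *
where();show(target(-107,-29,170,35),target(-44.5,-29,80,35))
from bench import vision
for n in("wrist","top"):
    s=vision.snapshot(n);cv2.imwrite(f"pics/{n}1.png",s["pixels"][:,:,::-1]);np.savez(f"pics/{n}1.npz",**s)
```

```text
t 1.75 rackTCP [-106.9  -26.   189. ] tilt 34.99 z [ 0.573  0.002 -0.819] y [ 0.003 -1.    -0.   ] F [ 0.5  0.1 -0.5] gap 84.8 q [ -2.   5. 123.   0.  17.  90.]
-11.0 3.0 15.5 -0.1 0.0 0.1
-11.4 3.3 125.1 -0.1 0.0 0.1
```

View pics/wrist1.png

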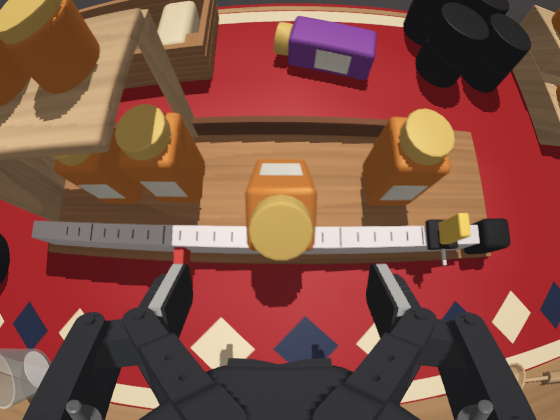

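The wrist view shows the tipped jar's lid at (281,227), between the fingers (pads near x=183 and 377). The clip is at (180,257) and the tab at (455,230). I'll check the sideways alignment, then go in.

```bash
cat >> h.py <<'E'
def wray(s,u,v,zp):
    a=np.array([u-s["cx"],v-s["cy"]]);r=np.hypot(*a);th=r/s["fx"]
    d=np.r_[a/max(r,1e-9)*np.sin(th),np.cos(th)]@s["R"]
    c=-s["R"].T@s["t"];return c+d*(zp-c[2])/d[2]
E
python3 - <<'E'
from h import *
s=load("pics/wrist1.npz")
for n,u,v,z in [("lid",281,227,.1316),("jarL",247,190,.08),("jarR",315,190,.08),("clip",181,257,.048),("fence left end",33,230,.055),("tabtop",455,222,.106),("jarA lid",430,137,.14),("pointer tip",445,258,.06)]:
    print(n,rack(wray(s,u,v,z)).round(1))
E
```

```text
lid [-73.5 -26.4 131.6]
jarL [-29.4   3.6  80. ]
jarR [-29.2 -56.8  80. ]
clip [-86.9  70.   48. ]
fence left end [-67.7 260.4  55. ]
tabtop [ -65.4 -176.9  106. ]
jarA lid [  -3.4 -145.3  140. ]
pointer tip [ -91.6 -188.9   60. ]
```

>>> drive_tool(plan="-6 1.5 15 0 0 0 85; -11 1.5 35 0 0 0 85; -11 1.5 65 0 0 0 85; -11 1.5 90 0 0 0 85; -11 1.5 110 0 0 0 85; -11 1.5 120 0 0 0 85; -11 1.5 124 0 0 0 85; -11 1.5 124 0 0 0 85")

```text
clock: 2.65
tcp_pos: [0.5954, 0.0227, 0.0985]
tcp_rot: [180.0, -33.1, -1.6]
contact_force: [0.6, 0.0, 0.3]
finger_gap: 0.0851
```

Run:
```python
from h import *
where()
from bench import vision
for n in("wrist",):
    s=vision.snapshot(n);cv2.imwrite(f"pics/{n}2.png",s["pixels"][:,:,::-1]);np.savez(f"pics/{n}2.npz",**s)
```

```text
t 2.65 rackTCP [-39.7 -27.9  98.5] tilt 33.12 z [ 0.546  0.002 -0.838] y [ 0.004 -1.     0.   ] F [0.6 0.1 0.3] gap 85.1 q [ -2.  19. 122.   2.   6.  88.]
```

View pics/wrist2.png

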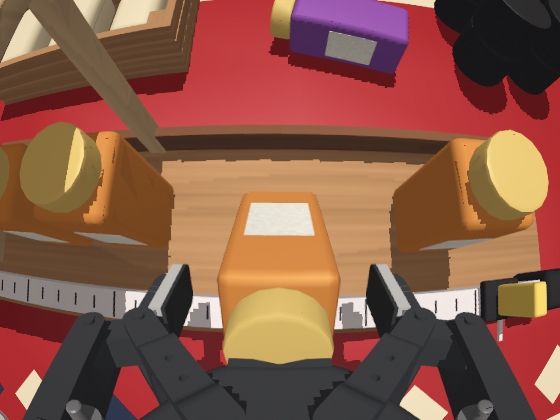

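The arm is at the joint 5 limit, with tilt 33° and not low enough. I'll use a 20° tilt for the jar instead, since the jaws pinch along y and the tilt is free.

Run:
```python
from h import *
where();show(target(-48,-27.5,92,27),target(-50,-27.5,84,20),target(-50,-27.5,79.5,20))
```

```text
t 2.7 rackTCP [-40.1 -27.7  98.7] tilt 33.11 z [ 0.546  0.002 -0.838] y [ 0.004 -1.     0.   ] F [ 0.6 -0.1  1.3] gap 85.0 q [ -2.  19. 122.   2.   6.  88.]
-10.3 -0.2 1.3 -0.1 -6.1 0.2
-16.3 -0.3 6.9 -0.1 -13.1 0.2
-18.8 -0.3 10.7 -0.1 -13.1 0.2
```

>>> drive_tool(plan="-5 0 0.5 0 -3 0.1 85; -10 0 1.3 0 -6 0.2 85; -13 0 4 0 -9.5 0.2 85; -16.5 0 7 0 -13 0.2 85; -18.8 0 10.7 0 -13 0.2 85; -18.8 0 10.7 0 -13 0.2 85")

```text
clock: 3.3
tcp_pos: [0.5843, 0.0231, 0.0793]
tcp_rot: [-179.9, -20.1, -1.8]
contact_force: [-1.0, 0.2, -0.9]
finger_gap: 0.0854
```

Run:
```python
from h import *
where()
from bench import vision
for n in("wrist","scene"):
    s=vision.snapshot(n);cv2.imwrite(f"pics/{n}3.png",s["pixels"][:,:,::-1]);np.savez(f"pics/{n}3.npz",**s)
```

```text
t 3.3 rackTCP [-50.8 -27.7  79.3] tilt 20.13 z [ 0.344  0.001 -0.939] y [ 0.001 -1.    -0.001] F [-1.   0.2 -0.9] gap 85.4 q [ -2.  21. 113.   0.  26.  90.]
```

View pics/scene3.png

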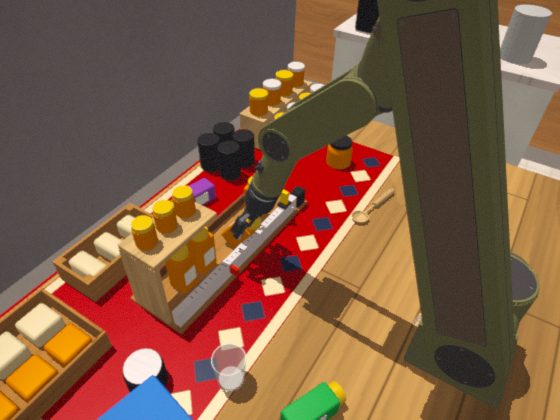

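The scene picture shows the gripper at about (250,215), straddling the jar without contact. Closing the fingers.

>>> drive_tool(plan="0 0 0 0 0 0 45; 0 0 0 0 0 0 45; 0 0 0 0 0 0 45; 0 0 0 0 0 0 45; 0 0 0 0 0 0 45; 0 0 0 0 0 0 45", force=50)

```text
clock: 4.0
tcp_pos: [0.5828, 0.0233, 0.0789]
tcp_rot: [-179.9, -20.0, -1.8]
contact_force: [-4.5, 0.3, 5.3]
finger_gap: 0.0534
```

Run:
```python
from h import *
where()
# arc: rotate current tcp about edge (-27,8) by a, lifted
p,R,s=cur();r=rack(p);z=RR.inv().apply(R.apply([0,0,1]));t0=np.degrees(np.arctan2(z[0],-z[2]))
def arc(a,lift,dx=0):
    v=np.array([r[0]+27,r[2]-8]);c,sn=np.cos(np.radians(a)),np.sin(np.radians(a))
    w=np.array([c*v[0]+sn*v[1],-sn*v[0]+c*v[1]])
    return target(-27+w[0]+dx,r[1],8+w[1]+lift,t0-a)
for a,l in [(0,4),(5,4),(10,4),(15,4),(20,4),(25,4),(30,4),(35,4),(35,0)]:
    print(a,l,end=": ");show(arc(a,l))
```

```text
t 4.0 rackTCP [-52.3 -27.7  78.9] tilt 20.0 z [ 0.342  0.002 -0.94 ] y [ 0.001 -1.    -0.001] F [-4.5  0.1  5.3] gap 53.4 q [ -2.  21. 113.   0.  26.  90.]
0 4: 1.4 -0.0 -3.8 -0.1 -0.0 0.0
5 4: 7.9 -0.0 -3.4 -0.1 -5.0 0.0
10 4: 14.4 0.0 -2.5 -0.1 -10.0 0.0
15 4: 20.8 0.0 -1.1 -0.1 -15.0 0.0
20 4: 27.1 0.0 0.9 -0.1 -20.0 0.1
25 4: 33.1 0.0 3.5 -0.1 -25.0 0.1
30 4: 39.0 0.0 6.5 -0.1 -30.0 0.1
35 4: 44.5 0.0 10.1 -0.1 -35.0 0.1
35 0: 43.1 0.0 13.9 -0.1 -35.0 0.1
```

>>> drive_tool(plan="1.4 0 -3.8 0 0 0 45; 4 0 -3.7 0 -2 0 45; 7.9 0 -3.4 0 -5 0 45; 11 0 -3 0 -7.5 0 45; 14.4 0 -2.5 0 -10 0 45; 17.6 0 -1.8 0 -12.5 0 45; 20.8 0 -1.1 0 -15 0 45; 20.8 0 -1.1 0 -15 0 45")

```text
clock: 4.8
tcp_pos: [0.605, 0.0224, 0.0871]
tcp_rot: [-179.9, -5.2, -1.8]
contact_force: [0.4, 0.1, -3.2]
finger_gap: 0.0534
```

```bash
cat > arc.py <<'E'
from h import *
r=[-52.3,-27.7,78.9];t0=20.0
def arc(a,lift,dx=0):
    v=np.array([r[0]+27,r[2]-8]);c,sn=np.cos(np.radians(a)),np.sin(np.radians(a))
    w=np.array([c*v[0]+sn*v[1],-sn*v[0]+c*v[1]])
    return target(-27+w[0]+dx,r[1],8+w[1]+lift,t0-a)
E
python3 - <<'E'
from arc import *
where()
for a,l in [(20,4),(25,4),(30,4),(35,4)]: show(arc(a,l))
from bench import vision
for n in("wrist",):
    s=vision.snapshot(n);cv2.imwrite(f"pics/{n}4.png",s["pixels"][:,:,::-1]);np.savez(f"pics/{n}4.npz",**s)
E
```

```text
t 4.8 rackTCP [-30.1 -27.8  87.1] tilt 5.17 z [ 0.09   0.001 -0.996] y [ 0.001 -1.    -0.001] F [ 0.4  0.1 -3.2] gap 53.4 q [-2. 26. 97.  0. 52. 90.]
3.5 -0.1 0.1 -0.1 -5.2 0.1
10.0 -0.1 1.1 -0.1 -10.2 0.1
16.4 -0.1 2.5 -0.1 -15.2 0.1
22.7 -0.1 4.6 -0.1 -20.2 0.1
```

View pics/wrist4.png

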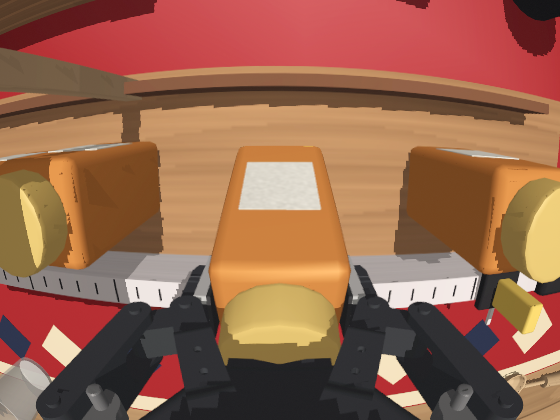

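The wrist view shows the jar held and lifted, partly turned, with free space on both sides: jar_b's edge is at x=160 and jar_a's at x=400. I'll turn it the rest of the way.

>>> drive_tool(plan="1.8 0 0 0 -2.6 0 45; 3.5 0 0.1 0 -5.2 0 45; 6.7 0 0.5 0 -7.7 0 45; 10 0 1.1 0 -10.2 0 45; 13.2 0 1.8 0 -12.7 0 45; 16.4 0 2.5 0 -15.2 0 45; 20 0 3.7 0 -18 0 45; 22.7 0 4.6 0 -20.2 0 45")

```text
clock: 5.65
tcp_pos: [0.6264, 0.0218, 0.0836]
tcp_rot: [-179.9, 15.1, -1.8]
contact_force: [-0.2, -0.7, -2.9]
finger_gap: 0.0533
```

Run:
```python
from arc import *
where()
show(arc(35,4),arc(35,0))
from bench import vision
for n in("wrist","scene"):
    s=vision.snapshot(n);cv2.imwrite(f"pics/{n}5.png",s["pixels"][:,:,::-1]);np.savez(f"pics/{n}5.npz",**s)
cv2.imwrite("pics/scz5.png",cv2.resize(s["pixels"][160:300,150:320,::-1],None,fx=4,fy=4,interpolation=cv2.INTER_CUBIC))
```

```text
t 5.65 rackTCP [ -8.6 -27.7  83.6] tilt -15.14 z [-0.261  0.001 -0.965] y [ 0.001 -1.    -0.001] F [-0.2 -0.7 -2.9] gap 53.3 q [-2. 37. 77.  0. 81. 90.]
1.3 -0.0 -1.4 -0.0 0.1 0.1
2.3 -0.0 2.5 -0.0 0.1 0.1
```

View pics/wrist5.png

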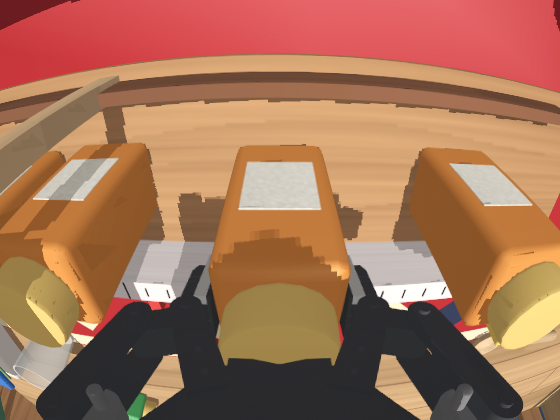

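View pics/scz5.png

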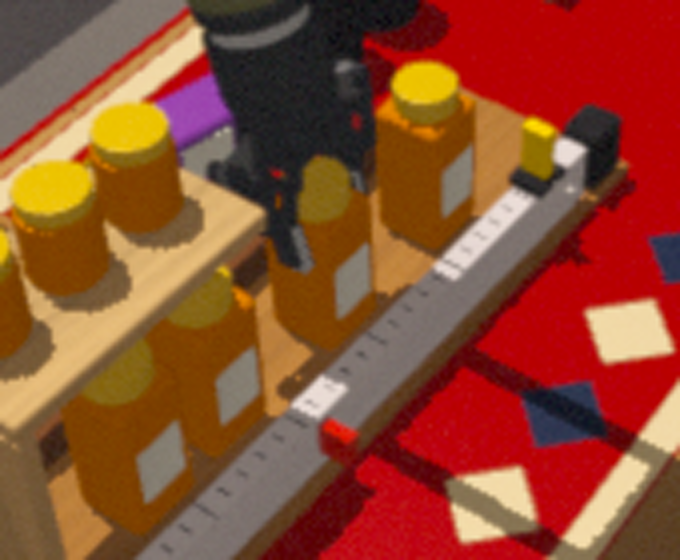

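The jar now stands upright in the grip and hasn't slipped: its outline in the wrist view is the same as before the turn. I'll lower it until it touches.

>>> drive_tool(plan="1.5 0 0 0 0 0 45; 2 0 1.2 0 0 0 45; 2.3 0 2.5 0 0 0 45; 2.3 0 2.5 0 0 0 45")

```text
clock: 6.15
tcp_pos: [0.6274, 0.0217, 0.0825]
tcp_rot: [-179.9, 15.1, -1.8]
contact_force: [-3.1, 0.0, 9.5]
finger_gap: 0.0536
```

```bash
cat >> h.py <<'E'
def wpts(s):
    z=s["range_z"];h,w=z.shape
    u,v=np.meshgrid(np.arange(w),np.arange(h))
    a=u-s["cx"];b=v-s["cy"];r=np.hypot(a,b)+1e-9;th=r/s["fx"]
    P=np.stack([a/r*np.tan(th)*z,b/r*np.tan(th)*z,z],-1)
    return (P-s["t"])@s["R"]
def plane(Q):
    c=np.median(Q,0)
    for _ in range(3):
        n=np.linalg.svd(Q-Q.mean(0),full_matrices=False)[2][2];d=abs((Q-Q.mean(0))@n);Q=Q[d<=max(.002,2*d.std())]
    return Q.mean(0),n*np.sign(n[0])
E
python3 - <<'E'
from h import *
from bench import vision
where()
s=vision.snapshot("wrist");np.savez("pics/wrist6.npz",**s)
P=wpts(s)
for n,(u0,u1,v0,v1) in dict(jar=(245,315,155,255),ja=(440,500,165,200),jb=(55,105,165,195),board=(190,380,120,140)).items():
    Q=P[v0:v1,u0:u1].reshape(-1,3);Q=Q[np.isfinite(Q).all(1)]
    c,nn=plane(Q);nn=RR.inv().apply(nn);print(n,rack(c).round(1),nn.round(3),"lean deg",np.degrees(np.arctan2(nn[2],nn[0])).round(1))
E
```

```text
t 6.15 rackTCP [ -7.7 -27.8  82.5] tilt -15.06 z [-0.26   0.001 -0.966] y [ 0.001 -1.    -0.001] F [-3.1 -0.1  9.5] gap 53.6 q [-2. 37. 77.  0. 81. 90.]
jar [ 29.2 -27.1  75.7] [ 1.    -0.001  0.008] lean deg 0.4
ja [  29.3 -139.    54. ] [ 0.998  0.064 -0.02 ] lean deg -1.1
jb [32.8 84.6 59.8] [ 1.    -0.018 -0.004] lean deg -0.2
board [ 37.5 -30.2   7.5] [ 0.051  0.    -0.999] lean deg -87.1
```

It's within about 1° of upright, on the row line, with its back face level with jar_a's. Releasing and retreating along the tool axis.

>>> drive_tool(plan="0 0 0 0 0 0 53; 0 0 0 0 0 0 62; 0 0 0 0 0 0 72; 0 0 0 0 0 0 85; 0 0 0 0 0 0 85; 0 0 0 0 0 0 85; 0 0 -5 0 0 0 85")

```text
clock: 6.9
tcp_pos: [0.628, 0.0217, 0.0866]
tcp_rot: [-179.9, 15.2, -1.8]
contact_force: [-0.1, 0.1, -0.6]
finger_gap: 0.0848
```

>>> drive_tool(plan="0 0 -10 0 0 0 85; 0 0 -25 0 0 0 85; 0 0 -45 0 0 0 85; 0 0 -70 0 0 0 85; 0 0 -100 0 0 0 85; 0 0 -130 0 0 0 85; 0 0 -140 0 0 0 85")

```text
clock: 7.6
tcp_pos: [0.6672, 0.0203, 0.226]
tcp_rot: [-179.9, 14.7, -1.8]
contact_force: [0.0, 0.4, -0.2]
finger_gap: 0.0849
```

Run:
```python
from h import *
from bench import vision
where()
s=vision.snapshot("wrist");np.savez("pics/wrist7.npz",**s);cv2.imwrite("pics/wrist7.png",s["pixels"][:,:,::-1])
show(target(-180,-190,230,0),target(-180,-190,230,20))
```

```text
t 7.6 rackTCP [ 32.1 -27.9 226. ] tilt -14.74 z [-0.254  0.001 -0.967] y [ 0.001 -1.    -0.001] F [ 0.   0.4 -0.2] gap 84.9 q [-2. 33. 62.  0. 99. 90.]
-206.5 161.9 49.9 -0.1 14.7 0.1
-206.5 161.9 49.9 -0.1 34.7 0.1
```

View pics/wrist7.png

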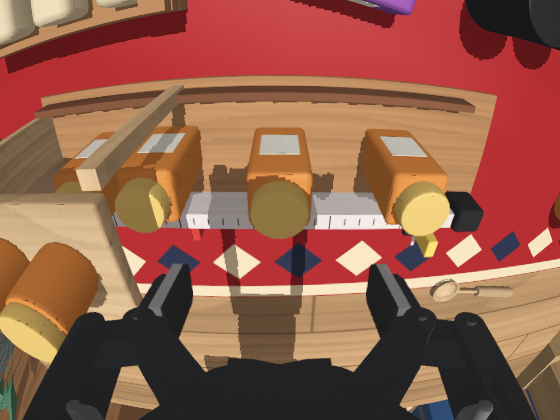

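The jar stands free between jar_a and jar_b. Next I move off to the robot's side near the tab and turn the tool half round, so the wrist camera stays clear of the shelf and looks at the pointer.

>>> drive_tool(plan="-30 20 0 0 2 0 60; -60 43 10 0 4 0 60; -90 67 18 0 6 0 60; -118 91 26 0 8 0 60; -146 115 34 0 10 0 60; -175 139 42 0 12 0 60; -206 162 50 0 14.7 0 60; -206 162 50 0 14.7 0 60")

```text
clock: 8.45
tcp_pos: [0.4427, -0.1353, 0.2281]
tcp_rot: [-179.9, 0.4, -2.0]
contact_force: [0.7, 0.5, -0.2]
finger_gap: 0.0603
```

>>> drive_tool(plan="0 0 0 0 0 -8 60; 0 0 0 0 0 -16 60; 0 0 0 0 0 -24 60; 0 0 0 0 0 -32 60; 0 0 0 0 0 -40 60; 0 0 0 0 0 -48 60; 0 0 0 0 0 -56 60; 0 0 0 0 0 -64 60")

```text
clock: 9.25
tcp_pos: [0.4426, -0.1346, 0.2272]
tcp_rot: [-179.5, 0.1, 62.3]
contact_force: [-0.5, -1.2, -0.0]
finger_gap: 0.06
```

>>> drive_tool(plan="0 0 0 0 0 -8 60; 0 0 0 0 0 -16 60; 0 0 0 0 0 -24 60; 0 0 0 0 0 -32 60; 0 0 0 0 0 -40 60; 0 0 0 0 0 -48 60; 0 0 0 0 0 -56 60; 0 0 0 0 0 -64 60")

```text
clock: 10.05
tcp_pos: [0.4425, -0.134, 0.2263]
tcp_rot: [-179.7, -0.5, 126.7]
contact_force: [-0.8, 0.2, 0.4]
finger_gap: 0.0601
```

```bash
cat >> h.py <<'E'
def ftarget(rx,ry,rz,tilt):
    p,S=target(rx,ry,rz,tilt);return p,S*Ro.from_euler('z',180,degrees=True)
E
python3 - <<'E'
from h import *
from bench import vision
where()
show(ftarget(-180,-190,200,0),ftarget(-130,-190,180,20))
E
```

```text
t 10.05 rackTCP [-187.4 -189.5  226.3] tilt -0.6 z [-0.01   0.004 -1.   ] y [ 0.782  0.623 -0.006] F [-0.8  0.1  0.4] gap 60.1 q [-22.   9.  99.  -0.  73. -59.]
-5.3 5.6 26.2 -0.1 -0.6 -51.5
-36.6 44.8 45.7 -9.1 -19.3 -50.9
```

>>> drive_tool(plan="0 0 5 0 0 -8 50; -4 4 10 -1 -2 -16 45; -8 8 15 -2 -5 -24 40; -14 14 20 -4 -9 -32 40; -20 24 26 -6 -13 -40 40; -28 34 34 -8 -16 -46 40; -36 45 44 -9 -19.3 -51 40; -36 45 44 -9 -19.3 -51 40")

```text
clock: 10.85
tcp_pos: [0.4977, -0.1347, 0.1791]
tcp_rot: [179.9, 19.7, 178.1]
contact_force: [-0.3, 0.6, -0.3]
finger_gap: 0.0399
```

Run:
```python
from h import *
from bench import vision
where()
show(ftarget(-108,-190,176,25),ftarget(-61.5,-190,76,25))
for n in("wrist","top"):
    s=vision.snapshot(n);np.savez(f"pics/{n}8.npz",**s);cv2.imwrite(f"pics/{n}8.png",s["pixels"][:,:,::-1])
```

```text
t 10.85 rackTCP [-132.2 -188.3  179.1] tilt 19.73 z [ 0.338  0.002 -0.941] y [-0.001  1.     0.001] F [-0.3  0.5 -0.3] gap 39.9 q [ -26.    8.  112.   12.   42. -121.]
-21.8 -1.7 11.1 0.1 -5.3 -0.0
-31.8 -1.9 120.9 0.1 -5.3 -0.0
```

View pics/wrist8.png

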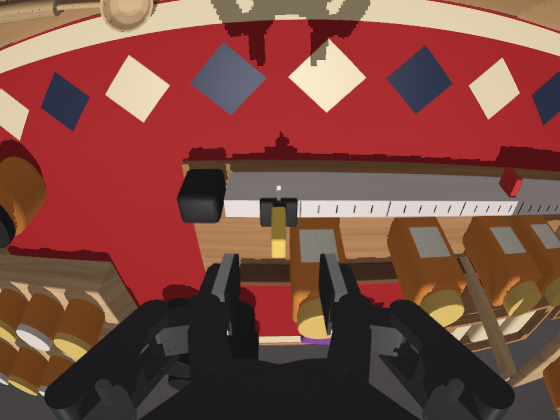

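The wrist view shows the pointer at (279,188), the tab top at (279,248) and the clip at (510,183). Now to measure their positions.

Run:
```python
from h import *
s=load("pics/wrist8.npz")
hsv=cv2.cvtColor(s["pixels"],cv2.COLOR_RGB2HSV)
y=(hsv[...,0]>20)&(hsv[...,0]<35)&(hsv[...,1]>120)
for nm,m,(u0,u1,v0,v1) in [("tabtop",y&(hsv[...,2]>200),(265,295,200,262)),("taball",y,(265,295,200,262)),("clip",((hsv[...,0]<8)|(hsv[...,0]>172))&(hsv[...,1]>170),(495,525,165,192))]:
    mm=np.zeros_like(m);mm[v0:v1,u0:u1]=m[v0:v1,u0:u1]
    v,u=np.where(mm);print(nm,len(u),u.min(),u.max(),v.min(),v.max(),u.mean().round(1),v.mean().round(1))
print("tab",rack(wray(s,279,248,.106)).round(1),rack(wray(s,278.9,213,.064)).round(1))
print("ptr",rack(wray(s,279,188,.06)).round(1))
cv2.imwrite("pics/clipz8.png",cv2.resize(s["pixels"][150:220,470:550,::-1],None,fx=8,fy=8,interpolation=cv2.INTER_NEAREST))
for u,v,z in [(505,184,.035),(517,184,.035),(510,183,.048)]: print(rack(wray(s,u,v,z)).round(1))
```

```text
tabtop 235 272 285 240 257 278.1 248.4
taball 700 271 285 207 257 278.3 232.2
clip 488 495 524 165 191 510.5 177.8
tab [ -69.4 -187.4  106. ] [ -70.2 -187.5   64. ]
ptr [ -94.9 -187.4   60. ]
[-85.5  65.9  35. ]
[-86.1  85.2  35. ]
[-96.   59.5  48. ]
```

View pics/clipz8.png

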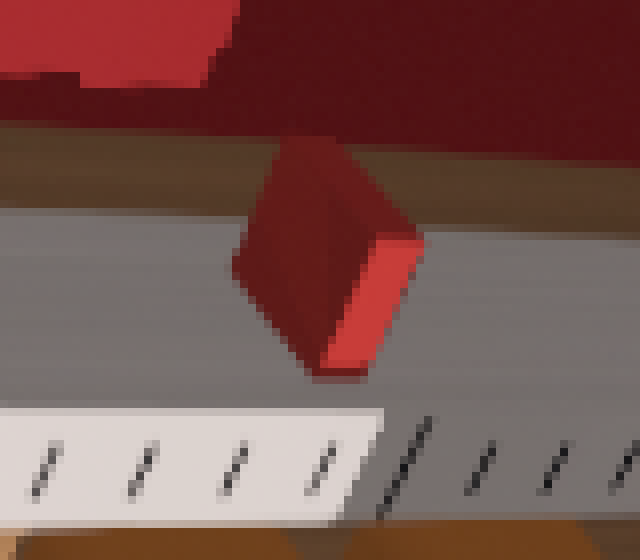

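>>> drive_tool(plan="-11 0 8 0 -2.6 0 40; -22 0 20 0 -5.3 0 40; -25 0 50 0 -5.3 0 40; -28 0 80 0 -5.3 0 40; -31 0 105 0 -5.3 0 40; -32 0 118 0 -5.3 0 40; -32 0 121 0 -5.3 0 40; -32 0 121 0 -5.3 0 40")

```text
clock: 11.75
tcp_pos: [0.5703, -0.1374, 0.0779]
tcp_rot: [179.9, 25.1, 178.0]
contact_force: [-0.8, 0.4, 0.0]
finger_gap: 0.04
```

Run:
```python
from h import *
from bench import vision
where()
s=load("pics/wrist8.npz");print("clip",rack(wray(s,516.5,188,.048)).round(1))
for n in("wrist",):
    s=vision.snapshot(n);np.savez(f"pics/{n}9.npz",**s);cv2.imwrite(f"pics/{n}9.png",s["pixels"][:,:,::-1])
```

```text
t 11.75 rackTCP [ -59.6 -188.7   77.9] tilt 25.09 z [ 0.424  0.001 -0.906] y [0.001 1.    0.001] F [-0.8  0.4  0. ] gap 40.0 q [ -23.   21.  117.   26.   21. -134.]
clip [-89.7  73.   48. ]
```

View pics/wrist9.png

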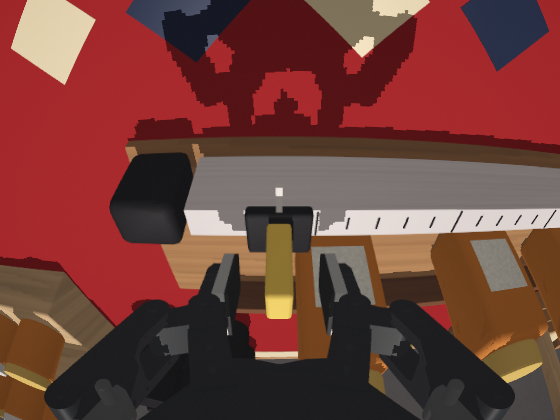

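The fingers straddle the tab centrally: tab at x=279, pads at 238 and 320. Closing.

>>> drive_tool(plan="0 0 0 0 0 0 25; 0 0 0 0 0 0 5; 0 0 0 0 0 0 5; 0 0 0 0 0 0 5; 0 0 0 0 0 0 5", force=60)

```text
clock: 12.3
tcp_pos: [0.5705, -0.1377, 0.0799]
tcp_rot: [180.0, 25.3, 178.0]
contact_force: [-2.7, 1.4, 6.6]
finger_gap: 0.0111
```

Run:
```python
from h import *
where()
show(ftarget(-60,-188.7+240,78,25))
```

```text
t 12.3 rackTCP [ -59.3 -188.9   79.9] tilt 25.26 z [ 0.427 -0.    -0.904] y [0.001 1.    0.   ] F [-2.8  1.3  6.6] gap 11.1 q [ -23.   21.  117.   26.   21. -134.]
1.7 240.2 1.4 -0.0 0.3 -0.1
```

Gripped, with a gap of 11 mm. Now pulling gently along the fence.

>>> drive_tool(plan="0 4 0 0 0 0 5; 0 14 0 0 0 0 5; 0 28 0 0 0 0 5; 0 43 0 0 0 0 5; 0 58 0 0 0 0 5; 0 73 0 0 0 0 5; 0 88 0 0 0 0 5; 0 100 0 0 0 0 5")

```text
clock: 13.1
tcp_pos: [0.574, -0.0382, 0.08]
tcp_rot: [-179.9, 25.3, 178.0]
contact_force: [0.1, -7.6, -4.6]
finger_gap: 0.011
```

Run:
```python
from h import *
where()
```

```text
t 13.1 rackTCP [-59.1 -89.3  80. ] tilt 25.31 z [ 0.427 -0.002 -0.904] y [ 0.002  1.    -0.001] F [ 0.3 -7.6 -4.6] gap 11.0 q [ -10.   20.  119.   12.   17. -109.]
```

>>> drive_tool(plan="0 10 0 0 0 0 5; 0 24 0 0 0 0 5; 0 38 0 0 0 0 5; 0 53 0 0 0 0 5; 0 68 0 0 0 0 5; 0 83 0 0 0 0 5; 0 97 0 0 0 0 5; 0 108 0 0 0 0 5")

```text
clock: 13.9
tcp_pos: [0.5778, 0.069, 0.08]
tcp_rot: [-179.8, 25.3, 178.1]
contact_force: [2.7, -10.3, -2.5]
finger_gap: 0.0112
```

Run:
```python
from h import *
from bench import vision
where()
for n in("wrist",):
    s=vision.snapshot(n);np.savez(f"pics/{n}10.npz",**s);cv2.imwrite(f"pics/{n}10.png",s["pixels"][:,:,::-1])
```

```text
t 13.9 rackTCP [-58.8  17.9  80. ] tilt 25.29 z [ 0.427 -0.003 -0.904] y [ 0.002  1.    -0.003] F [  3.  -10.2  -2.5] gap 11.2 q [  5.  20. 117. -10.  17. -75.]
```

View pics/wrist10.png

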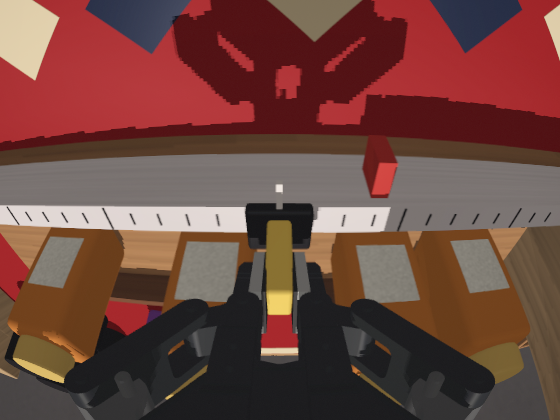

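The wrist view shows the pointer at (279,188) and the clip's top face near (384,180). Now to measure what's left to go.

Run:
```python
from h import *
s=load("pics/wrist10.npz")
cv2.imwrite("pics/z10.png",cv2.resize(s["pixels"][130:220,260:410,::-1],None,fx=5,fy=5,interpolation=cv2.INTER_NEAREST))
hsv=cv2.cvtColor(s["pixels"],cv2.COLOR_RGB2HSV)
m=((hsv[...,0]<8)|(hsv[...,0]>172))&(hsv[...,1]>150)&(hsv[...,2]>170)
mm=np.zeros_like(m);mm[158:200,355:405]=m[158:200,355:405]
v,u=np.where(mm);print(len(u),u.min(),u.max(),v.min(),v.max(),u.mean(),v.mean())
for vv in range(v.min(),v.max()+1,4):
    a=u[v==vv]
    if len(a):print(vv,a.min(),a.max(),rack(wray(s,a.min()-.5,vv,.048)).round(1),rack(wray(s,a.max()+.5,vv,.048)).round(1))
print("ptr",rack(wray(s,279,188,.06)).round(1),rack(wray(s,279,188,.055)).round(1))
```

```text
539 372 396 163 193 383.90723562152135 177.86641929499072
163 380 396 [-100.8   68.4   48. ] [-101.1   77.4   48. ]
167 378 395 [-98.3  67.8  48. ] [-98.6  77.5  48. ]
171 377 394 [-95.7  67.8  48. ] [-96.   77.6  48. ]
175 376 393 [-93.1  67.8  48. ] [-93.4  77.6  48. ]
179 375 392 [-90.5  67.8  48. ] [-90.7  77.7  48. ]
183 374 391 [-87.7  67.8  48. ] [-87.9  77.8  48. ]
187 374 390 [-85.   68.3  48. ] [-85.1  77.9  48. ]
191 372 389 [-82.1  67.8  48. ] [-82.2  78.   48. ]
ptr [-94.6  18.7  60. ] [-90.2  18.7  55. ]
```

View pics/z10.png

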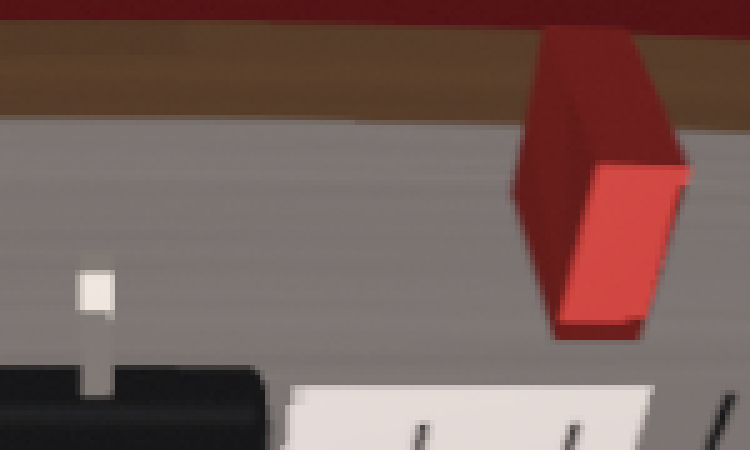

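There are 54 mm left: clip centre at 72.8, pointer at 18.7. I'll go 50, then look.

>>> drive_tool(plan="0 9 0 0 0 0 5; 0 19 0 0 0 0 5; 0 29 0 0 0 0 5; 0 37 0 0 0 0 5; 0 43 0 0 0 0 5; 0 47 0 0 0 0 5; 0 50 0 0 0 0 5")

```text
clock: 14.65
tcp_pos: [0.5796, 0.1186, 0.08]
tcp_rot: [-179.7, 25.3, 178.1]
contact_force: [2.7, -9.9, -1.5]
finger_gap: 0.011
```

```bash
cat > meas.py <<'E'
from h import *
from bench import vision
import sys
where()
s=vision.snapshot("wrist");np.savez(f"pics/{sys.argv[1]}.npz",**s);cv2.imwrite(f"pics/{sys.argv[1]}.png",s["pixels"][:,:,::-1])
hsv=cv2.cvtColor(s["pixels"],cv2.COLOR_RGB2HSV)
m=((hsv[...,0]<8)|(hsv[...,0]>172))&(hsv[...,1]>150)&(hsv[...,2]>170)
mm=np.zeros_like(m);mm[158:200,255:405]=m[158:200,255:405]
v,u=np.where(mm)
for vv in range(v.min(),v.max()+1,5):
    a=u[v==vv]
    if len(a):print(vv,a.min(),a.max(),rack(wray(s,a.min()-.5,vv,.048)).round(1)[:2],rack(wray(s,a.max()+.5,vv,.048)).round(1)[:2])
w=(s["pixels"].min(-1)>200);ww=np.zeros_like(w);ww[180:196,265:295]=w[180:196,265:295];v,u=np.where(ww)
print("ptr px",u.mean(),v.mean(),len(u),rack(wray(s,u.mean(),v.mean(),.06)).round(1))
cv2.imwrite(f"pics/{sys.argv[1]}z.png",cv2.resize(s["pixels"][130:220,230:330,::-1],None,fx=6,fy=6,interpolation=cv2.INTER_NEAREST))
E
python3 meas.py wrist11
```

```text
t 14.65 rackTCP [-58.7  67.6  80. ] tilt 25.25 z [ 0.427 -0.005 -0.904] y [ 0.003  1.    -0.004] F [ 3.  -9.8 -1.5] gap 11.0 q [ 11.  21. 116. -18.  19. -61.]
161 282 293 [-101.1   69.5] [-101.2   75.3]
166 281 293 [-98.1  69. ] [-98.1  75.3]
ptr px 278.90909090909093 189.22727272727272 66 [-93.7  68.3  60. ]
```

View pics/wrist11z.png

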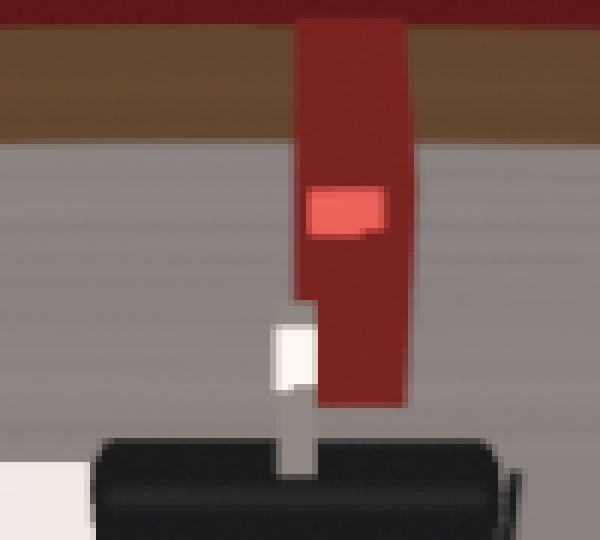

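Run:
```python
from h import *
s=load("pics/wrist11.npz");hsv=cv2.cvtColor(s["pixels"],cv2.COLOR_RGB2HSV)
m=((hsv[...,0]<8)|(hsv[...,0]>172))&(hsv[...,1]>150)&(s["pixels"][...,0]>90)
for v in range(154,198,3):
    u=np.where(m[v,265:315])[0]+265
    if len(u): print(v,u.min(),u.max(),rack(wray(s,u.min()-.5,v,.048)).round(1)[:2],rack(wray(s,u.max()+.5,v,.048)).round(1)[:2])
```

```text
154 280 298 [-105.3   68.6] [-105.3   77.5]
157 280 298 [-103.5   68.6] [-103.5   77.6]
160 280 298 [-101.7   68.6] [-101.8   77.6]
163 280 298 [-99.9  68.6] [-100.    77.7]
166 280 298 [-98.1  68.6] [-98.1  77.8]
169 280 298 [-96.3  68.6] [-96.3  77.8]
172 280 297 [-94.4  68.6] [-94.4  77.4]
175 280 297 [-92.5  68.5] [-92.5  77.5]
178 280 297 [-90.5  68.5] [-90.5  77.5]
181 283 297 [-88.6  70.1] [-88.6  77.6]
184 283 297 [-86.6  70.1] [-86.6  77.7]
187 283 297 [-84.5  70.1] [-84.5  77.8]
190 283 297 [-82.5  70.1] [-82.5  77.8]
193 283 296 [-80.4  70.1] [-80.4  77.4]
196 283 296 [-78.2  70.1] [-78.2  77.5]
```

The clip runs from 68.2 to 77.8 with its centre at 73.0, and the pointer is at 68.3. Advancing 4.6 mm.

>>> drive_tool(plan="0 2.5 0 0 0 0 5; 0 4.5 0 0 0 0 5; 0 4.6 0 0 0 0 5")

```text
clock: 15.0
tcp_pos: [0.5797, 0.1219, 0.08]
tcp_rot: [-179.6, 25.2, 178.1]
contact_force: [3.3, -9.8, -2.5]
finger_gap: 0.011
```

```bash
python3 meas.py wrist12
python3 - <<'E'
from h import *
s=load("pics/wrist12.npz");hsv=cv2.cvtColor(s["pixels"],cv2.COLOR_RGB2HSV)
m=((hsv[...,0]<8)|(hsv[...,0]>172))&(hsv[...,1]>150)&(s["pixels"][...,0]>90)
for v in range(160,198,6):
    u=np.where(m[v,265:315])[0]+265
    if len(u): print(v,u.min(),u.max(),rack(wray(s,u.min()-.5,v,.048)).round(1)[:2],rack(wray(s,u.max()+.5,v,.048)).round(1)[:2])
from bench import vision
s=vision.snapshot("scene");np.savez("pics/scene12.npz",**s)
cv2.imwrite("pics/scz12.png",cv2.resize(s["pixels"][160:330,110:320,::-1],None,fx=3.4,fy=3.4,interpolation=cv2.INTER_CUBIC))
E
```

```text
t 15.0 rackTCP [-58.7  70.8  80. ] tilt 25.21 z [ 0.426 -0.007 -0.905] y [ 0.004  1.    -0.006] F [ 3.6 -9.7 -2.5] gap 11.0 q [ 12.  21. 116. -19.  20. -60.]
161 275 291 [-101.1   69.4] [-101.1   77.6]
166 274 290 [-98.1  68.9] [-98.1  77.2]
ptr px 279.0 189.0 63 [-93.9  71.6  60. ]
160 272 291 [-101.7   68. ] [-101.7   77.6]
166 272 291 [-98.1  68. ] [-98.1  77.6]
172 273 291 [-94.4  68.4] [-94.4  77.7]
178 273 290 [-90.5  68.3] [-90.5  77.3]
184 273 290 [-86.6  68.2] [-86.6  77.4]
190 273 290 [-82.5  68.2] [-82.5  77.5]
196 273 290 [-78.2  68.1] [-78.2  77.5]
```

View pics/wrist12z.png

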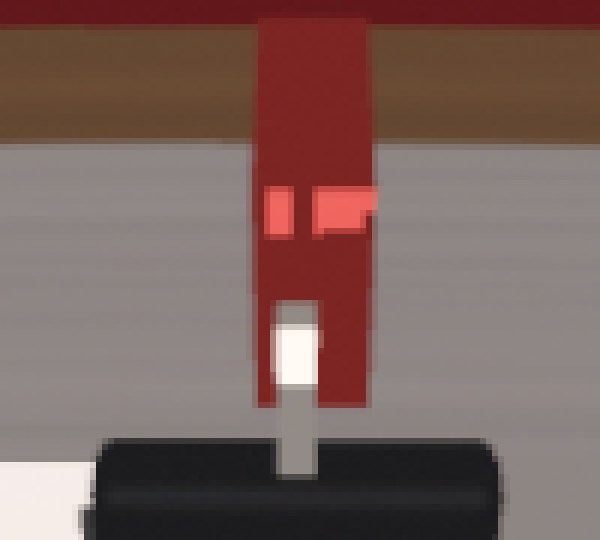

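View pics/scz12.png

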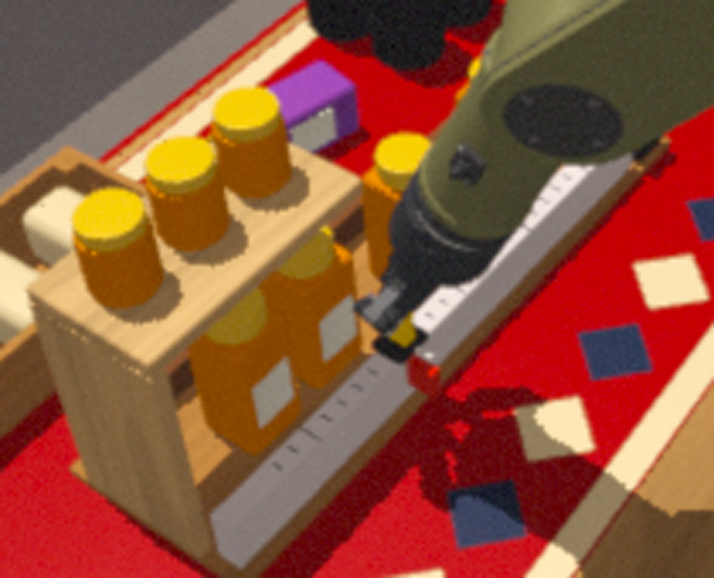

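The pointer is at 71.6 and the clip centre at 72.9. One small correction first, then the hold. I'll pass the hold time with camera calls, so the target isn't reset.

>>> drive_tool(plan="0 1.2 0 0 0 0 5; 0 2.3 0 0 0 0 5; 0 2.3 0 0 0 0 5; 0 2.3 0 0 0 0 5")

```text
clock: 15.5
tcp_pos: [0.5797, 0.1224, 0.08]
tcp_rot: [-179.5, 25.2, 178.0]
contact_force: [2.7, -10.0, -2.3]
finger_gap: 0.011
```

```bash
python3 meas.py wrist13
python3 - <<'E'
from h import *
from bench import vision
for i in range(46):
    s=vision.snapshot("wrist")
    if i%15==0: where()
E
python3 meas.py wrist14
```

```text
t 15.5 rackTCP [-58.7  71.3  80. ] tilt 25.16 z [ 0.425 -0.009 -0.905] y [ 0.005  1.    -0.008] F [ 3.  -9.9 -2.3] gap 11.0 q [ 12.  21. 116. -19.  20. -60.]
161 274 290 [-101.1   69.5] [-101.1   77.6]
166 273 289 [-98.1  68.9] [-98.1  77.2]
ptr px 279.0 189.0 63 [-93.9  72.2  60. ]
t 15.6 rackTCP [-58.7  71.3  80. ] tilt 25.16 z [ 0.425 -0.009 -0.905] y [ 0.005  1.    -0.008] F [ 3.5 -9.2 -1.9] gap 11.0 q [ 12.  21. 116. -19.  20. -60.]
t 16.35 rackTCP [-58.6  71.3  80. ] tilt 25.16 z [ 0.425 -0.009 -0.905] y [ 0.005  1.    -0.008] F [ 2.9 -9.3 -2.1] gap 11.1 q [ 12.  21. 116. -19.  20. -60.]
t 17.1 rackTCP [-58.7  71.3  80. ] tilt 25.16 z [ 0.425 -0.009 -0.905] y [ 0.005  1.    -0.008] F [ 3.1 -9.8 -2.6] gap 11.3 q [ 12.  21. 116. -19.  20. -60.]
t 17.85 rackTCP [-58.7  71.3  80. ] tilt 25.16 z [ 0.425 -0.009 -0.905] y [ 0.005  1.    -0.008] F [ 4.  -9.6 -2.2] gap 11.2 q [ 12.  21. 116. -19.  20. -60.]
t 17.85 rackTCP [-58.7  71.3  80. ] tilt 25.16 z [ 0.425 -0.009 -0.905] y [ 0.005  1.    -0.008] F [ 4.  -9.6 -2.2] gap 11.2 q [ 12.  21. 116. -19.  20. -60.]
161 274 290 [-101.1   69.4] [-101.1   77.6]
166 273 289 [-98.1  68.9] [-98.1  77.1]
ptr px 279.0 189.0 63 [-93.9  72.1  60. ]
```

View pics/wrist14z.png

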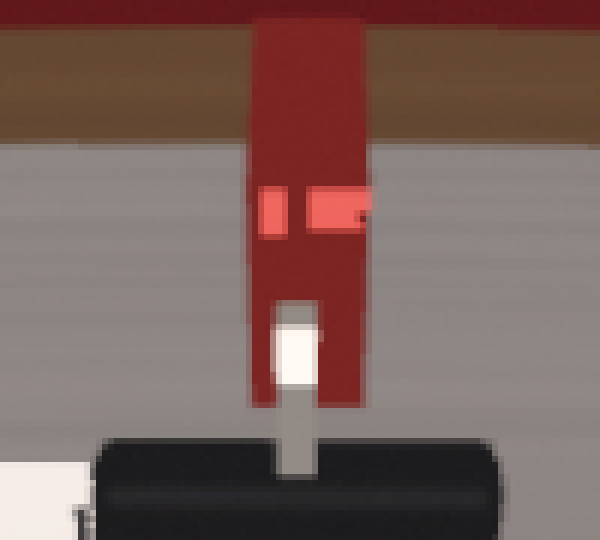

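The pointer stayed inside the clip's width for 2.4 s, about 0.8 mm short of centre and steady. Now easing it back at about 0.12 m/s.

>>> drive_tool(plan="0 -5 0 0 0 0 5; 0 -15 0 0 0 0 5; 0 -27 0 0 0 0 5; 0 -39 0 0 0 0 5; 0 -51 0 0 0 0 5; 0 -63 0 0 0 0 5; 0 -75 0 0 0 0 5; 0 -87 0 0 0 0 5")

```text
clock: 18.7
tcp_pos: [0.5765, 0.0343, 0.0801]
tcp_rot: [-179.5, 25.1, 178.0]
contact_force: [5.7, -5.4, -11.6]
finger_gap: 0.0111
```

>>> drive_tool(plan="0 -10 0 0 0 0 5; 0 -22 0 0 0 0 5; 0 -34 0 0 0 0 5; 0 -46 0 0 0 0 5; 0 -58 0 0 0 0 5; 0 -70 0 0 0 0 5; 0 -82 0 0 0 0 5; 0 -94 0 0 0 0 5")

```text
clock: 19.5
tcp_pos: [0.5731, -0.0605, 0.0801]
tcp_rot: [-179.5, 25.1, 178.0]
contact_force: [6.9, -2.5, -15.3]
finger_gap: 0.0106
```

Run:
```python
from h import *
where()
```

```text
t 19.5 rackTCP [ -59.2 -111.7   80.1] tilt 25.08 z [ 0.424 -0.01  -0.906] y [ 0.006  1.    -0.009] F [  7.   -2.3 -15.3] gap 10.6 q [ -13.   20.  118.   14.   17. -113.]
```

>>> drive_tool(plan="0.2 -10 0.4 0 0 0 5; 0.3 -22 0.7 0 0 0 5; 0.3 -34 0.7 0 0 0 5; 0.3 -46 0.7 0 0 0 5; 0.3 -57 0.7 0 0 0 5; 0.3 -66 0.7 0 0 0 5; 0.3 -72 0.7 0 0 0 5; 0.3 -75 0.7 0 0 0 5")

```text
clock: 20.3
tcp_pos: [0.5705, -0.1362, 0.08]
tcp_rot: [-179.4, 25.1, 177.9]
contact_force: [2.7, -1.6, -5.4]
finger_gap: 0.0112
```

Run:
```python
from h import *
where()
```

```text
t 20.3 rackTCP [ -59.4 -187.5   80. ] tilt 25.1 z [ 0.424 -0.011 -0.905] y [ 0.007  1.    -0.009] F [ 2.7 -1.5 -5.4] gap 11.2 q [ -23.   21.  117.   24.   20. -131.]
```

>>> drive_tool(plan="0 -0.8 0 0 0 0 5; 0 -1.6 0.2 0 0 0 5; 0 -2 0.2 0 0 0 5; 0 -2 0.2 0 0 0 5")

```text
clock: 20.7
tcp_pos: [0.5705, -0.1377, 0.08]
tcp_rot: [-179.5, 25.1, 178.0]
contact_force: [1.4, -0.1, -1.4]
finger_gap: 0.011
```

```bash
python3 meas.py wrist15 2>&1 | head -1
python3 - <<'E'
from h import *
s=load("pics/wrist15.npz")
w=(s["pixels"].min(-1)>200);ww=np.zeros_like(w);ww[180:198,265:295]=w[180:198,265:295];v,u=np.where(ww)
print("ptr px",u.mean(),v.mean(),len(u),rack(wray(s,u.mean(),v.mean(),.06)).round(1))
E
```

```text
t 20.7 rackTCP [ -59.3 -189.    80. ] tilt 25.11 z [ 0.424 -0.011 -0.905] y [ 0.007  1.    -0.009] F [ 1.4 -0.1 -1.4] gap 11.0 q [ -23.   21.  117.   24.   20. -132.]
ptr px 279.27906976744185 188.30232558139534 43 [ -95.  -187.9   60. ]
```

The tab is home: TCP y is -189.0 against -188.9 at the grasp, and the spring load has gone. Opening and retreating.

>>> drive_tool(plan="0 0 0 0 0 0 15; 0 0 0 0 0 0 25; 0 0 0 0 0 0 40; 0 0 0 0 0 0 40; 0 0 -5 0 0 0 40; 0 0 -15 0 0 0 40; 0 0 -35 0 0 0 40; 0 0 -60 0 0 0 40")

```text
clock: 21.55
tcp_pos: [0.5441, -0.136, 0.1346]
tcp_rot: [-179.5, 25.0, 177.9]
contact_force: [0.2, -0.0, 0.8]
finger_gap: 0.0403
```

>>> drive_tool(plan="10 0 -30 0 0 0 40; 25 0 -60 0 0 0 40; 50 0 -80 0 0 0 40; 85 0 -95 0 0 0 40; 115 0 -100 0 0 0 40; 115 0 -100 0 0 0 40; 115 0 -100 0 0 0 40")

```text
clock: 22.25
tcp_pos: [0.3971, -0.1302, 0.1773]
tcp_rot: [-179.4, 25.1, 177.9]
contact_force: [0.2, 0.2, -0.6]
finger_gap: 0.0402
```

Run:
```python
from h import *
from bench import vision
where()
for n in("wrist","scene","top"):
    s=vision.snapshot(n);np.savez(f"pics/{n}20.npz",**s);cv2.imwrite(f"pics/{n}20.png",s["pixels"][:,:,::-1])
    if n=="scene": cv2.imwrite("pics/scz20.png",cv2.resize(s["pixels"][160:330,110:320,::-1],None,fx=3.4,fy=3.4,interpolation=cv2.INTER_CUBIC))
```

```text
t 22.25 rackTCP [-232.9 -187.1  177.3] tilt 25.08 z [ 0.424 -0.012 -0.906] y [ 0.009  1.    -0.009] F [ 0.2  0.2 -0.6] gap 40.2 q [ -36.   -2.  126.   22.   36. -139.]
```

View pics/scz20.png

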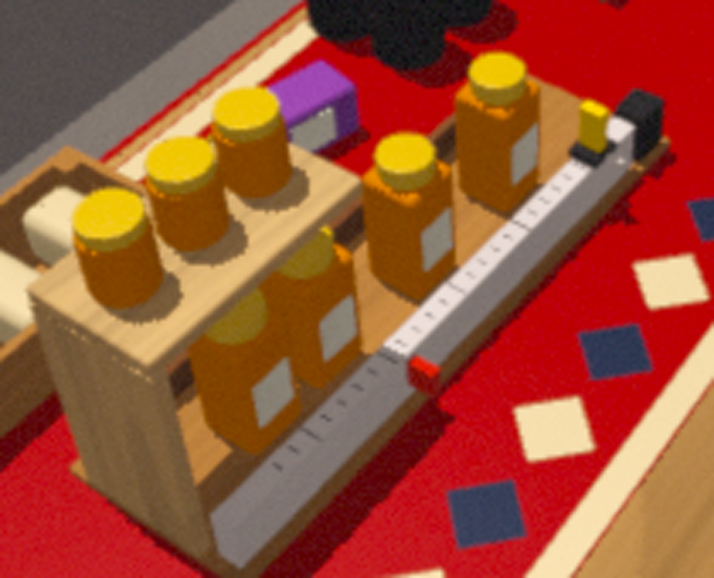

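View pics/top20.png

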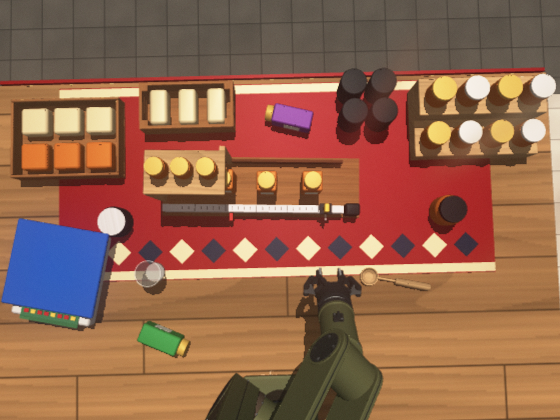

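View pics/wrist20.png

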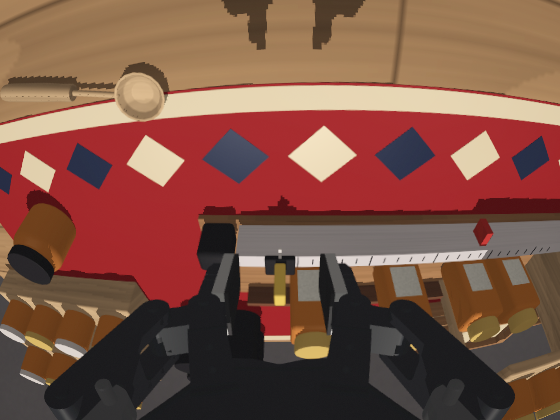

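The scene and top views show the jar upright in its gap (top view (266,181), level with jar_a at (312,181)). The tab is home at (326,209), the same as at the start, and everything else is where it was. The robot is touching nothing, so I'm handing in.

```bash
python3 -c "
from bench import sign_off
print(sign_off())"
```

```text
the job is handed in; nothing more can be done
None
```

The job is done and handed in at about 22 s of the 64 s allowed; `sign_off()` gives no verdict.

- **Jar:** I pinched it on its side faces, turned it about its lower edge and set it down with about 10 N of contact force. Just before letting go it was within about 0.5–1° of upright, on the row line, at rack y of about -28 mm. It touched the board about 3 mm sooner than I had worked out. The last pictures show it standing free in its gap.
- **Gauge:** I pulled the tab until the pointer stood over the clip, at 72.1 mm against a clip spanning about 68–78 mm. That is about 0.8 mm short of centre and never past it. It stayed steady there for 2.4 s. I then eased it back at about 0.12 m/s to within 0.1 mm of where I first gripped it, with the spring load gone, and let go.
- **Disagreements between checks:**
  - The first top view put the clip at rack y of about 69 mm and the close wrist view at 73 mm. I relied on the wrist view, which sees pointer and clip together.
  - The first jar approach, at 35° of lean, ran into joint 5's range, so I used 20° instead.
- **Other things:** the last top and scene pictures show the other jars, cup, spoon and tubs looking the same as at the start. I compared these by eye only.

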